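# Set the shaker spindle with its high spot on the gauge

## Robot

A 7-joint arm with a two-finger parallel gripper is mounted at the origin on the work surface. World frame = base frame: x ahead of the robot, y to its left, z up, the work surface at z = 0. Lengths are in m, angles in degrees, forces in N, time in s.
With the tool pointing down it reaches from about 0.425 to 0.875 m from the base axis. Payload 4.7 kg.
Tool frame: the origin (TCP) lies midway between the tips of the shut fingers; the grasp point (between the pads) lies env.grip_point_offset behind it (env.grip_point_offset is the distance from the TCP to the grasp point, in m); z points along the fingers, y is the line along which they close (so a half turn about z gives the same grasp; the last joint's range is limited). The gripper opens to 87 mm and grips with 3 to 60 N. Pads are 19 mm wide; open, the fingers measure 117 mm over their backs; the gripper's body (75 mm by 190 mm) begins 51 mm behind the grasp point.
Start: joints at [72.771, 18.392, -4.016, 83.108, 1.295, 78.541, -3.26], TCP at [0.201, -0.618, 0.223] pointing down, gripper open.
Joint ranges: [-163.93, 163.93], [-17.29, 119.83], [-79.2, 71.16], [3.27, 140.29], [-89.18, 269.18], [5.43, 117.66], [-154.24, 154.24]. Speed limits (degrees/s): [147.25, 147.25, 180, 180, 180, 180, 180].

## Interface

Orientations are given as [roll, pitch, yaw] about the fixed x, y, z axes, in that order (R = Rz(yaw) Ry(pitch) Rx(roll)).
In Python, from cell import env gives the robot as it stands.
- The arm moves only by the shell command python3 -m creep 'ROWS' [FORCE]. ROWS is a JSON object of lists of equal length, an entry for each row: "translation": the shift along the tool's x, y, z in units of 0.08 m (1.0 is 0.08 m), a list of three; "turn": the turn, a rotation vector about the tool's x, y, z in units of 180 degrees (1.0 is 180 degrees), a list of three; "grip": the opening, from 0 (shut) to 1 (fully open). In form: {"translation": [[x, y, z], ...], "turn": [[ax, ay, az], ...], "grip": [grip, ...]}. A call has 1 to 5 rows; each row shifts and turns the commanded pose from where the row before left it, along the tool's axes as they then stand; what a row does not reach is not made up. A row lasts 1/8 s, in which the tool goes at most 62.5 mm and 10.7 degrees, less where a joint would pass 70% of its speed; a pose out of reach is approached as far as the arm can. A call with a number of a shift or a turn outside -1 to 1 is refused whole. A call with a gripper value outside its range is refused whole. The fingers move at their own pace and stop on an object; FORCE is the grip in N (left out, the last holds). Time passes only in rows, so rows that do not move let the fingers close. It gives the time, the measured TCP pose, the force, the opening and the grip force at its end, in the units of the state.
- env.get_obs(): the state, without advancing time (a new reading comes with each control period).
- env.read_camera(name): name is "side" or "top"; returns a dict with "frame" (480x640x3 uint8, red, green, blue), "z_map" (480x640 float32, m along the optical axis (not along the pixel's ray), 0 where there is no reading), "K" (3x3 intrinsics, pixels), "rvec" (rotation vector, rad) and "tvec" (3), from world to camera coordinates, as OpenCV has them. Camera axes: x right, y down, z forward; pixel columns grow to the right and rows downward; lengths in m; the calibration is good to about 2 mm. A picture is of the moment at which its call begins.
- env.sign_off(): hands the job in; it is judged then, once.
The state is a dict: "time_s": time; "qpos": joint angles; "joint_velocities": joint speeds; "effort": joint torques, N m; "tool_pos": TCP position; "tool_rot": TCP orientation; "force": force on the tool from outside, world axes, zero at the start; "wrist_torque": the same for the moment, N m; "grip_width": finger opening in m; "grasp_force": force on a finger pad.
Only numpy, scipy, OpenCV 4.12 (cv2) and the standard library are available. Lean on these libraries where they do the work, as an engineer would, in place of code of your own. Each camera call takes 0.05 s, during which the arm holds its last target. There are 200 camera calls.

## Task

On the bench centres, turn the shaker's spindle gently by its spoked star wheel until the off-centre disc has its high spot on the gauge's sprung plunger (the needle at its highest reading), and leave it there. Then tip the brake arm over so that it rests on the drum, with the reading unchanged. Do not force the wheel or the brake arm, do not push on the gauge or its plunger, and leave the other things on the bench alone.

Things in the scene. Friction and masses are not known exactly. Their poses are not given: they have to be found in the camera images.
- stand: Bench centres fixed to the bench: dark steel bed 270 x 360 mm, 20 mm thick, two grey end posts 138 mm high whose points carry a spindle level along the stand's y axis, 110 mm above the bench. Origin on the bench under the spindle's middle; x points across the bed to the gauge, away from the robot; z up. Star wheel at y = +75 mm, off-centre disc at y = 0, brake drum (60 mm across) at y = -80 mm.
- wheel_mid (a point): Centre of the star wheel, on the spindle axis (fixed to the stand, with the stand's axes). Black hub 40 mm across, 30 mm wide; five plain steel spokes 72 degrees apart, 12 mm thick with round ends, in the plane across the spindle, ends 78 mm from the axis. Turn it by pushing a spoke near the top, fingers coming from above, or by gripping one.
- spindle (a joint): Turn of the spindle with wheel and disc, rad, no stops, turns both ways. At 0 (and every 2 pi / 5) one spoke points straight up; grows as the top of the wheel moves to the stand's +x. Bearing friction is about 0.2 N m, so it stays where it is left; pushing a spoke takes some 3 to 6 N. Touch the spokes slowly (under 50 mm/s): a knock over 25 N would mark the points.
- plunger_tip (a point): Tip of the gauge's plunger finger, 10 mm across, touching the off-centre disc from the gauge side (stand's +x) at spindle height. The disc is aluminium, 72 mm across, 20 mm wide, fixed on the spindle 6 mm off-centre; how its high spot stands round the spindle relative to the spokes differs each time.
- plunger (a joint): Swing of the gauge's sprung plunger finger and needle, rad, grows as the disc pushes the tip outward (needle end then moves to the stand's -y). About 0.03 on the disc's low side, 0.26 half-way, 0.505 to 0.515 with its high spot on the plunger; one highest reading per turn of the spindle. Tip travel is about 26 mm x sin(value), = 6.7 mm + 6 mm x cos(angle between high spot and plunger). Spring force 6 to 11 N.
- needle_end (a point): Free end of the gauge's black needle, 115 mm from its upright pivot at the stand's (33, -26) mm, 120 mm above the bench; it sweeps some 55 mm along the stand's y over a white scale with black marks, nearest the stand's -y at the highest reading.
- gauge: The lever gauge: pivot post, finger, needle, white scale plate 58 x 108 mm on a bracket, top about 125 mm above the bench, at the stand's +x side in the middle. Delicate: not to be knocked or pushed.
- brake_pivot (a point): Pivot of the brake arm (fixed to the stand, its axes are the stand's), on the robot side of the spindle, 152 mm above the bench. The arm swings in the stand's x-z plane.
- brake (a joint): Swing of the brake arm, rad: 0 leaning back 20 degrees past upright to the robot side (the stand's -x), 0.35 upright, about 1.92 when it lies level with its rubber pad on the drum. Once pushed past upright it sinks by its own weight (slowly, damped) on to the drum.
- brake_knob (a point): Black cross-knob (22 mm thick, 30 mm wide) at the free end of the brake arm, 112 mm from the pivot. The arm is a dark steel bar 14 mm wide (stand's y) and 12 mm thick, 0.30 kg.
- jar: Bystander, leave alone: glass jar, 75 mm high, beside the star-wheel end of the stand; origin at its underside.
- glue: Bystander, leave alone: white plastic bottle, 90 mm high, beside the brake end; origin at its underside.
- collar: Bystander, leave alone: loose steel ring 40 mm across lying on the bed near the gauge; origin at its underside.
- bowl: Bystander, leave alone: green glass bowl, 120 mm across; origin at its underside.
- carton: Bystander, leave alone: small cardboard box 80 x 60 x 35 mm; origin at its underside.
- brush: Bystander, leave alone: brush lying on the bench; origin at its underside.

How it is judged (in metres and radians):
On the way, in this order (a step that is already met when the one before it is completed fails the run):
1. the disc's high spot is brought on to the plunger, by the star wheel, and stands still there, with the brake arm still up (value of joint plunger above 0.49 rad and velocity of joint spindle between -0.05 and 0.05 rad/s and value of joint brake below 0.6 rad), for 0.4 s.
2. the brake arm is tipped over on to the drum, with the high spot still on the plunger (value of joint plunger above 0.49 rad and value of joint brake above 1.85 rad), for 0.2 s.
At the end, for the whole second after the job is handed in: The plunger's swing is over 0.49 rad (the disc's high spot within about 24 degrees of the plunger), the spindle is still, and the brake arm lies on the drum (brake over 1.85 rad) (all of step 2 and velocity of joint spindle between -0.05 and 0.05 rad/s); the robot touches nothing.
It fails at once if the star wheel is pushed with more than 25 N (contact force between any of the fingers, the arm and starwheel above 25 N).
It fails at once if the gauge or its plunger is pushed with more than 3 N (contact force between any of the fingers, the arm and gauge above 3 N).
It fails at once if the brake arm is pushed with more than 20 N (contact force between any of the fingers, the arm and brake above 20 N).
It fails at once if a bystander is moved more than 20 mm (distance of any of jar, glue, collar, bowl, carton, brush from where it was at the start of the episode above 0.02 m).
It also fails if it takes over 70 s, if anything falls off the work surface, if the arm or the gripper's body presses on something with over 40 N, if the wrist force passes 120 N, or if a joint passes its speed limit or range.

## Working session

There is one attempt and no reset: what is moved stays moved. The work goes in short steps, Python scripts to look and compute and a shell command to move; the robot and the scene stay as the last step left them, time stands still between calls to the robot, and variables do not carry over. Pictures are saved under pics/ and viewed, at most 10 in all, crops included, and the job is handed in when it is done.

```bash
mkdir -p pics
cat > h.py <<'E'
import numpy as np, cv2
from cell import env
def cam(n):
    c=env.read_camera(n); R=cv2.Rodrigues(np.array(c['rvec'],float))[0]
    return c,R,np.array(c['tvec'],float).reshape(3)
def px2w(c,R,t,u,v,z=None,r=1):
    p=c['z_map'][v-r:v+r+1,u-r:u+r+1]; d=np.median(p[p>0]) if z is None else z
    return R.T@(d*(np.linalg.inv(c['K'])@[u,v,1])-t)
def save(n,img): cv2.imwrite('pics/'+n+'.png',cv2.cvtColor(img,cv2.COLOR_RGB2BGR))
E
python3 - <<'E'
from h import *
for n in('top','side'):
    c,R,t=cam(n); save(n+'1',c['frame']); np.savez(n+'1.npz',z=c['z_map'],K=c['K'],R=R,t=t,f=c['frame']); print(n,-R.T@t,R.tolist())
o=env.get_obs();print(o['tool_pos'],o['tool_rot'],o['time_s'],env.grip_point_offset,o['force'])
E
```

```text
top [ 0.49944037 -0.03136758  1.39105302] [[-0.021867190216456445, -0.9997586565447314, -0.0021106055791110245], [-0.9987780189025486, 0.021939231453648178, -0.04428474997471671], [0.044320367204449596, 0.0011396434076038423, -0.9990167197118206]]
side [0.30058664 0.61653424 0.78837447] [[-0.9166404765158866, -0.3996135854829416, 0.008900511794046273], [-0.26735677493582294, 0.5964104805585216, -0.7568453564473193], [0.29713732802972426, -0.6961347003112414, -0.6535333865334918]]
[ 0.2010521  -0.61759737  0.22158284] [-1.79901539e+02  6.33024685e-03  1.80376960e+01] 0.1 0.0187 [-0.37682595  0.17596263  0.32571082]
```

View pics/top1.png

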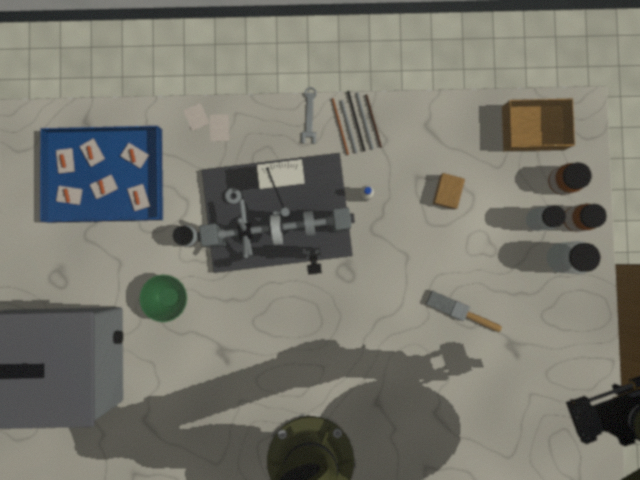

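View pics/side1.png

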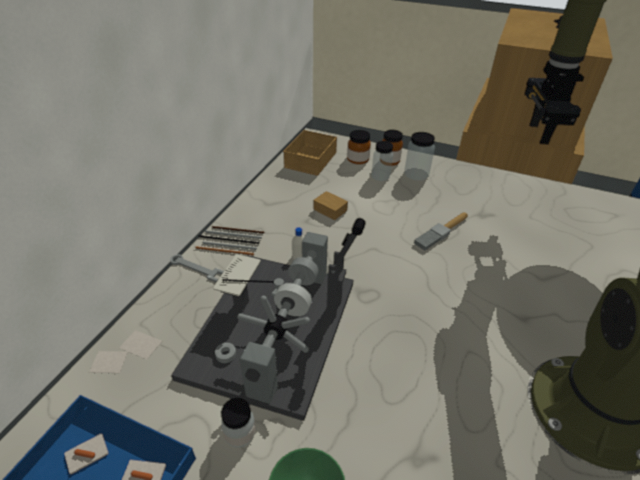

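The top view has the bed at about (203–352, 155–270), the star wheel near (243,232), the disc at (277,229), the drum at (308,222) and the brake knob at (314,267). I'll enlarge both views and fit the stand.

Run:
```python
from h import *
a=np.load('top1.npz');b=np.load('side1.npz')
A=cv2.resize(a['f'][145:280,160:380],None,fx=3.6,fy=3.6,interpolation=cv2.INTER_CUBIC)
B=cv2.resize(b['f'][215:415,170:370],None,fx=3,fy=3,interpolation=cv2.INTER_CUBIC)
save('top1c',A);save('side1c',B)
def cloud(d):
    v,u=np.mgrid[0:480,0:640];z=d['z'];P=np.stack([u*z,v*z,z],-1)@np.linalg.inv(d['K']).T
    return (P-d['t'])@d['R']
W=cloud(a)
# bed: z about .02
roi=np.zeros((480,640),bool);roi[140:285,190:365]=1
m=roi&(abs(W[...,2]-.02)<.008)&(a['f'].max(-1)<90)
r=cv2.minAreaRect(W[m][:,:2].astype(np.float32)*1000);print('bed',r,cv2.boxPoints(r).tolist(),np.median(W[m][:,2]))
for n,u,v in[('postL',209,235),('postR',345,218),('hub',243,232),('disc',277,229),('drum',308,222),('knob',314,268),('scale',290,172),('table',400,300)]:
    print(n,W[v,u].round(4))
```

```text
bed ((648.464599609375, 60.2452392578125), (296.64752197265625, 458.8369140625), 5.728837490081787) [[477.98095703125, 273.71209716796875], [523.7823486328125, -182.8331298828125], [818.9482421875, -153.22161865234375], [773.1468505859375, 303.3236083984375]] 0.020645486787235934
postL [0.5704 0.2227 0.139 ]
postR [ 0.6032 -0.0961  0.1399]
hub [0.576  0.1437 0.1346]
disc [0.581  0.0634 0.1391]
drum [ 0.5957 -0.0094  0.1407]
knob [ 0.4892 -0.0222  0.2681]
scale [0.7183 0.0315 0.1167]
table [ 0.3993 -0.2404 -0.0009]
```

View pics/top1c.png

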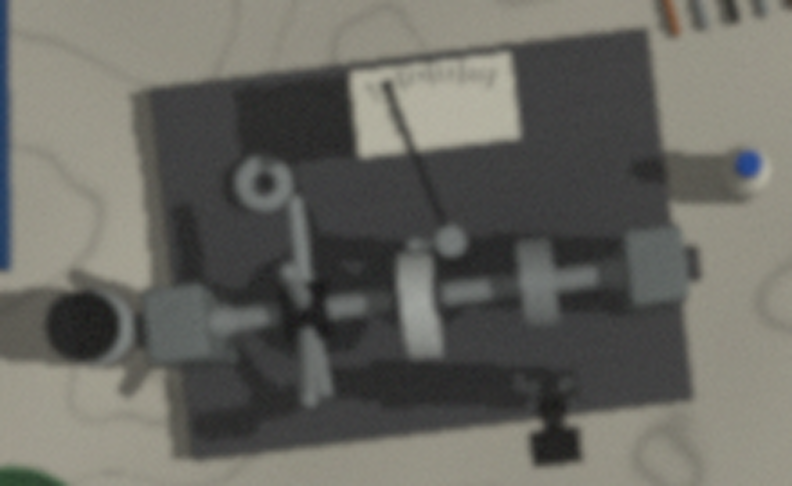

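View pics/side1c.png

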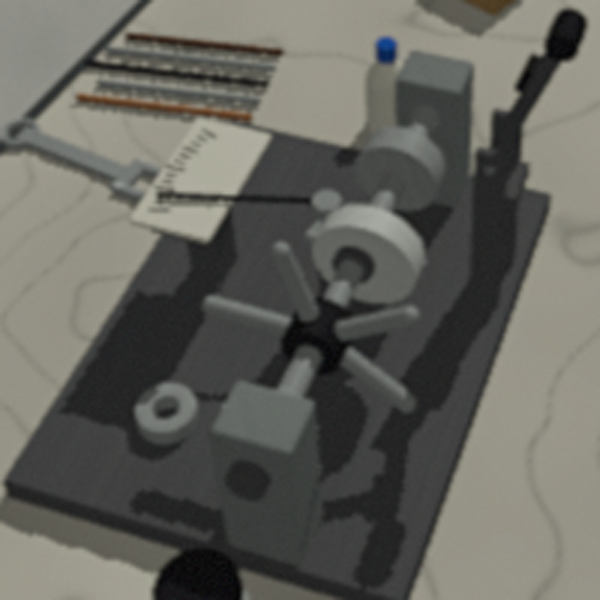

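The needle points to the stand's +y side, which is a low reading. The disc sits off-centre away from the gauge, so roughly half a turn is needed. Next I'll fit the stand frame, the spoke angles and the disc centre.

```bash
cat >> h.py <<'E'
from scipy.optimize import least_squares
def cloud(c,R,t):
    v,u=np.mgrid[0:480,0:640];z=c['z_map'];P=np.stack([u*z,v*z,z],-1)@np.linalg.inv(c['K']).T
    W=(P-t)@R; W[z<=0]=np.nan; return W
def clouds():
    L=[]
    for n in('top','side'):
        c,R,t=cam(n);L.append((cloud(c,R,t),c['frame']))
    return L
def tost(W,o,yaw):
    y=np.radians(yaw);Rz=np.array([[np.cos(y),-np.sin(y),0],[np.sin(y),np.cos(y),0],[0,0,1]])
    return (W-np.array([o[0],o[1],0]))@Rz
def circ(x,z,r):
    s=least_squares(lambda p:np.hypot(x-p[0],z-p[1])-r,[0,.11],loss='soft_l1',f_scale=.001);return s.x,np.abs(s.fun).mean()
def spokes(S):
    m=(abs(S[:,1]-.075)<.009);q=S[m];r=np.hypot(q[:,0],q[:,2]-.11);k=(r>.03)&(r<.085)
    a=np.degrees(np.arctan2(q[k,0],q[k,2]-.11)) # 0=up, + toward +x
    z=np.angle(np.exp(1j*np.radians(5*a)).sum(),deg=True)/5
    return z,k.sum(),np.histogram(a,np.arange(-180,181,20))[0]
E
python3 - <<'E'
from h import *
L=clouds()
for W,f in L:
    P=W.reshape(-1,3)
    for n,x,y in(('L',.57,.22),('R',.603,-.096)):
        m=(abs(P[:,0]-x)<.035)&(abs(P[:,1]-y)<.045)&(abs(P[:,2]-.138)<.004)
        q=P[m];r=cv2.minAreaRect((q[:,:2]*1000).astype(np.float32));print(n,m.sum(),r,q[:,2].mean())
np.save('P.npy',np.concatenate([L[0][0].reshape(-1,3),L[1][0].reshape(-1,3)]))
E
```

```text
L 309 ((571.1156005859375, 224.4222412109375), (49.73970031738281, 39.60640335083008), 5.857831954956055) 0.13838859935196074
R 319 ((602.766845703125, -89.34207153320312), (50.0057258605957, 39.62265396118164), 4.743464469909668) 0.13799680548195928
L 596 ((572.09326171875, 227.3035430908203), (50.384193420410156, 40.573978424072266), 5.9003119468688965) 0.13824147514366625
R 285 ((603.837646484375, -86.33061218261719), (49.67312240600586, 41.007259368896484), 6.058090686798096) 0.1378516780969391
```

```bash
cat >> h.py <<'E'
O={'top':(.587,.0675),'side':(.588,.0705)};YAW=5.77
def look():
    out={}
    for n,(W,f) in zip(('top','side'),clouds()):
        S=tost(W,O[n],YAW);P=S.reshape(-1,3);P=P[~np.isnan(P[:,0])]
        print(n,'spokes',*spokes(P))
        m=(abs(P[:,1])<.008)&(np.hypot(P[:,0],P[:,2]-.11)<.045)&(P[:,0]<.028)&(np.hypot(P[:,0],P[:,2]-.11)>.025)
        if m.sum()>20:
            (x,z),e=circ(P[m,0],P[m,2],.036);print(' disc',m.sum(),round(x*1e3,1),round(z*1e3-110,1),'highspot deg(0=+x,+=up... )',round(np.degrees(np.arctan2(z-.11,x)),1),round(e*1e3,2))
        # needle: dark pts z~.12, x .05-.15
        k=(abs(S[...,2]-.12)<.01)&(S[...,0]>.05)&(S[...,0]<.15)&(abs(S[...,1]+.0)<.06)&(f.max(-1)<75)
        q=S[k]
        if len(q)>5: print(' needle',len(q),'deg(+ = to -y)',np.degrees(np.median(np.arctan2(-.026-q[:,1],q[:,0]-.033))))
        k=(abs(P[:,1]+.08)<.03)&(P[:,2]>.15)&(P[:,0]<-.0)&(P[:,0]>-.16)
        out[n]=(S,f,P[k]); 
        if k.sum()>5: print(' brake pts',k.sum(),P[k].min(0).round(3),P[k].max(0).round(3),P[k].mean(0).round(3))
    return out
E
python3 -c "
from h import *
look()"
```

```text
top spokes 16.603112744635816 304 [ 0  0 38 16  0  0 92  0  0 57  0  0 20 76  0  0  5  0]
 disc 196 -5.2 -2.2 highspot deg(0=+x,+=up... ) -157.4 1.62
 needle 31 deg(+ = to -y) -14.999431161764507
 brake pts 342 [-0.119 -0.104  0.151] [-0.059 -0.056  0.274] [-0.09 -0.08  0.22]
side spokes 16.75032402298427 616 [  0   0 118  31   0   1 155   0   0 150   6   0  22 133   0   0   0   0]
 disc 270 -4.1 -2.4 highspot deg(0=+x,+=up... ) -149.4 1.45
 needle 86 deg(+ = to -y) -14.573586226288638
 brake pts 602 [-0.118 -0.107  0.15 ] [-0.058 -0.055  0.271] [-0.09  -0.074  0.214]
```

Current state:
- **Spokes:** at +16.7°, +88.7° and so on, measured from up towards +x.
- **High spot:** about 154° from the plunger in the negative direction.

I'll push the wheel's top towards the robot in two pushes of about 77°. First I'll shut the fingers, square the yaw to 5.8°, rise and travel.

```bash
python3 -m creep '{"translation":[[0,0,-0.6],[0,0,-0.6],[0.55,-0.44,0],[0.55,-0.44,0],[0.55,-0.44,0]],"turn":[[0,0,0.034],[0,0,0.034],[0,0,0],[0,0,0],[0,0,0]],"grip":[0,0,0,0,0]}' 20; python3 -m creep '{"translation":[[0.55,-0.44,0],[0.55,-0.44,0],[0.55,-0.44,0],[0.55,-0.44,0],[0.55,-0.44,0]],"turn":[[0,0,0],[0,0,0],[0,0,0],[0,0,0],[0,0,0]],"grip":[0,0,0,0,0]}'
```

```text
time_s: 0.92
tool_pos: [0.323, -0.4984, 0.3187]
tool_rot: [180.0, -0.0, 5.8]
force: [0.5, 0.7, -0.5]
grip_width: 0.045
grasp_force: 0.0
time_s: 1.55
tool_pos: [0.524, -0.3011, 0.3187]
tool_rot: [180.0, -0.0, 5.8]
force: [0.6, -1.4, -1.0]
grip_width: 0.0016
grasp_force: 0.0
```

```bash
python3 -m creep '{"translation":[[0.227,-0.682,0],[0.227,-0.682,0],[0.227,-0.682,0],[0.227,-0.682,0],[0.227,-0.682,0]],"turn":[[0,0,0],[0,0,0],[0,0,0],[0,0,0],[0,0,0]],"grip":[0,0,0,0,0]}'; python3 -m creep '{"translation":[[0.227,-0.682,0],[0.227,-0.682,0],[0.227,-0.682,0],[0,0,0.6],[0,0,0.6]],"turn":[[0,0,0],[0,0,0],[0,0,0],[0,0,0],[0,0,0]],"grip":[0,0,0,0,0]}'
python3 - <<'E'
from h import *
L=look()
for n in L:
    S,f,_=L[n]
    # finger tip: points at 0.18<z<.3 near wheel
    P=S.reshape(-1,3);k=(abs(P[:,0]-.045)<.04)&(abs(P[:,1]-.075)<.05)&(P[:,2]>.2)&(P[:,2]<.28)
    if k.sum(): print(n,k.sum(),P[k].min(0),P[k].max(0))
o=env.get_obs();print(tost(np.array(o['tool_pos']),(.5875,.069),YAW),o['time_s'])
c,R,t=cam('side');save('side2',cv2.resize(c['frame'][100:400,130:430],None,fx=2,fy=2))
E
```

```text
time_s: 2.17
tool_pos: [0.5859, -0.0201, 0.3187]
tool_rot: [180.0, -0.0, 5.8]
force: [0.6, -0.6, 0.3]
grip_width: 0.0004
grasp_force: 0.0
time_s: 2.8
tool_pos: [0.6236, 0.148, 0.2216]
tool_rot: [-180.0, -0.1, 5.9]
force: [0.3, -0.6, -1.0]
grip_width: 0.0004
grasp_force: 0.0
top spokes 12.143227389165386 5 [0 0 0 0 0 0 0 0 0 0 0 0 0 0 0 0 5 0]
 disc 190 -5.6 -2.4 highspot deg(0=+x,+=up... ) -156.8 1.61
 needle 33 deg(+ = to -y) -15.459815610382748
 brake pts 344 [-0.119 -0.104  0.151] [-0.059 -0.056  0.273] [-0.09 -0.08  0.22]
side spokes 16.793956042318204 615 [  0   0 128  21   0   0 155   0   0 148   7   0  25 131   0   0   0   0]
 disc 282 -4.1 -2.6 highspot deg(0=+x,+=up... ) -147.6 1.77
 needle 24 deg(+ = to -y) -14.911862923137859
 brake pts 601 [-0.118 -0.105  0.15 ] [-0.058 -0.054  0.27 ] [-0.09  -0.074  0.215]
side 151 [0.02856797 0.06264697 0.21320222] [0.04269404 0.08857325 0.26730989]
[0.04004257 0.07252939 0.21637168] 2.9
```

View pics/side2.png

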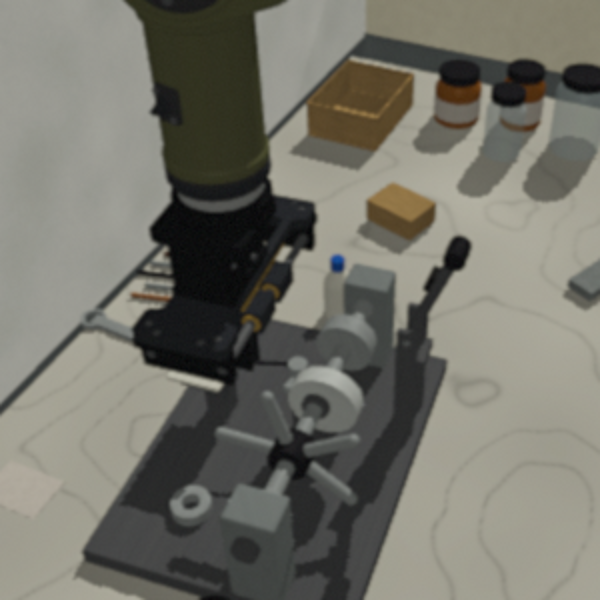

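The fingers hang above the gap just on the gauge side of the near-upright spoke. I'll check that the reported pose is stable before going down.

```bash
python3 -m creep '{"translation":[[0,0,0]],"turn":[[0,0,0]],"grip":[0]}'; python3 -c "
from h import *
o=env.get_obs();print(o['tool_pos'],o['tool_rot'],o['joint_velocities'],o['time_s'])"
```

```text
time_s: 3.08
tool_pos: [0.6247, 0.1468, 0.225]
tool_rot: [-180.0, -0.2, 5.8]
force: [0.1, -0.2, 0.5]
grip_width: 0.0002
grasp_force: 0.0
[0.62465183 0.14679081 0.22502988] [-179.97048683   -0.19312646    5.76767305] [ 0.07376448 -0.66173105 -0.27928579 -0.7546034   0.11474137 -0.29184756
  0.02341487] 3.075
```

```bash
python3 -m creep '{"translation":[[0.075,0,0.1],[0,0,0.25],[0,0,0.3],[0,0,0.25],[0,0,0.1]],"turn":[[0,0,0],[0,0,0],[0,0,0],[0,0,0],[0,0,0]],"grip":[0,0,0,0,0]}'; python3 -m creep '{"translation":[[0,0,0],[0,0,0],[0,0,0],[-0.05,0,0],[-0.05,0,0]],"turn":[[0,0,0],[0,0,0],[0,0,0],[0,0,0],[0,0,0]],"grip":[0,0,0,0,0]}'; python3 -c "
from h import *
look();o=env.get_obs();print(tost(np.array(o['tool_pos']),(.5875,.069),YAW),o['force'])"
```

```text
time_s: 3.7
tool_pos: [0.6285, 0.1468, 0.1404]
tool_rot: [180.0, 0.2, 5.8]
force: [-0.1, -0.9, -0.1]
grip_width: 0.0006
grasp_force: 0.0
time_s: 4.32
tool_pos: [0.6212, 0.1464, 0.1427]
tool_rot: [180.0, -0.0, 5.8]
force: [0.0, 0.2, 0.2]
grip_width: 0.0003
grasp_force: 0.0
top spokes 0.0 0 [0 0 0 0 0 0 0 0 0 0 0 0 0 0 0 0 0 0]
 disc 160 -5.4 -2.4 highspot deg(0=+x,+=up... ) -156.2 1.87
 needle 23 deg(+ = to -y) -14.600829997406011
 brake pts 343 [-0.119 -0.104  0.151] [-0.059 -0.056  0.273] [-0.09 -0.08  0.22]
side spokes 19.391871897961426 582 [  0   0 129  21   0   0 154   0   0 133  63  21  20  41   0   0   0   0]
 disc 300 -4.1 -2.3 highspot deg(0=+x,+=up... ) -150.2 2.05
 brake pts 600 [-0.118 -0.104  0.15 ] [-0.058 -0.055  0.27 ] [-0.09  -0.074  0.215]
[0.0410613  0.0736161  0.14266977] [ 0.26642508 -0.88229138  0.29869066]
```

```bash
python3 -m creep '{"translation":[[-0.04,0,0],[-0.04,0,0],[-0.04,0,0],[-0.05,0,0],[-0.05,0,0]],"turn":[[0,0,0],[0,0,0],[0,0,0],[0,0,0],[0,0,0]],"grip":[0,0,0,0,0]}'; python3 -m creep '{"translation":[[-0.05,0,0],[-0.05,0,0],[-0.05,0,0],[-0.05,0,0],[-0.05,0,0]],"turn":[[0,0,0],[0,0,0],[0,0,0],[0,0,0],[0,0,0]],"grip":[0,0,0,0,0]}'; python3 -c "
from h import *
look();o=env.get_obs();print(tost(np.array(o['tool_pos']),(.5875,.069),YAW),o['force'])"
```

```text
time_s: 5.05
tool_pos: [0.6052, 0.1448, 0.1438]
tool_rot: [-180.0, -0.2, 5.8]
force: [4.0, 1.2, 3.6]
grip_width: 0.0004
grasp_force: 2.2
time_s: 5.68
tool_pos: [0.586, 0.1427, 0.1433]
tool_rot: [-180.0, -0.3, 5.8]
force: [8.9, 0.4, 1.3]
grip_width: 0.0008
grasp_force: 4.4
top spokes -17.758014479667928 11 [ 0  0  0  0  0  0  0  0  0  0  0 11  0  0  0  0  0  0]
 disc 40 -2.6 -3.4 highspot deg(0=+x,+=up... ) -127.7 1.21
 needle 34 deg(+ = to -y) -10.926717096812197
 brake pts 345 [-0.119 -0.104  0.151] [-0.059 -0.056  0.272] [-0.09 -0.08  0.22]
side spokes -14.606503938212104 531 [ 26  80   0   0 141  29   0  21 130   2   0   0   0   0  22  80   0   0]
 disc 178 -0.6 -3.9 highspot deg(0=+x,+=up... ) -98.1 1.66
 needle 16 deg(+ = to -y) -10.381607835385548
 brake pts 605 [-0.119 -0.105  0.15 ] [-0.058 -0.055  0.27 ] [-0.09  -0.074  0.214]
[0.0045903  0.07349    0.14299286] [3.88421586 1.5774069  3.49701067]
```

The needle is rising as predicted. I'll keep pushing.

```bash
python3 -m creep '{"translation":[[-0.05,0,0],[-0.05,0,0],[-0.05,0,0],[-0.05,0,0],[-0.05,0,0]],"turn":[[0,0,0],[0,0,0],[0,0,0],[0,0,0],[0,0,0]],"grip":[0,0,0,0,0]}'; python3 -m creep '{"translation":[[-0.05,0,0],[-0.05,0,0],[-0.05,0,0],[-0.05,0,0],[0.03,0,0]],"turn":[[0,0,0],[0,0,0],[0,0,0],[0,0,0],[0,0,0]],"grip":[0,0,0,0,0]}'; python3 -c "
from h import *
look();o=env.get_obs();print(tost(np.array(o['tool_pos']),(.5875,.069),YAW),o['force'])"
```

```text
time_s: 6.4
tool_pos: [0.5661, 0.1405, 0.143]
tool_rot: [-180.0, -0.3, 5.8]
force: [8.2, 1.2, 0.6]
grip_width: 0.0004
grasp_force: 3.7
time_s: 7.02
tool_pos: [0.5494, 0.139, 0.1425]
tool_rot: [180.0, 0.1, 5.8]
force: [-0.6, 0.0, 4.5]
grip_width: -0.0
grasp_force: 1.9
top spokes 9.423817516858538 114 [ 0  0  0  0  0  0  0  0  0 12  0  0 39 57  0  0  6  0]
 disc 28 -4.6 0.2 highspot deg(0=+x,+=up... ) 177.3 0.96
 needle 34 deg(+ = to -y) -1.8791693464494725
 brake pts 343 [-0.119 -0.104  0.15 ] [-0.059 -0.056  0.273] [-0.09 -0.08  0.22]
side spokes 17.469751584421658 308 [  0   0 127  12   0   1 104   1   0   0   0   0   2  61   0   0   0   0]
 needle 42 deg(+ = to -y) -1.5633475551265508
 brake pts 601 [-0.118 -0.105  0.15 ] [-0.058 -0.055  0.27 ] [-0.09  -0.074  0.214]
[-0.03067681  0.07345429  0.14225891] [-0.01400519 -0.22625784  5.14462435]
```

The wheel has turned about −71°. I'll lift over and come down behind the next spoke, now at about +17°.

```bash
python3 -m creep '{"translation":[[0.03,0,-0.1],[0,0,-0.35],[0,0,-0.4],[0,0,0],[0.35,0,0]],"turn":[[0,0,0],[0,0,0],[0,0,0],[0,0,0],[0,0,0]],"grip":[0,0,0,0,0]}'; python3 -m creep '{"translation":[[0.35,0,0],[0.25,0,0],[0,0,0],[0,0,0],[0,0,0]],"turn":[[0,0,0],[0,0,0],[0,0,0],[0,0,0],[0,0,0]],"grip":[0,0,0,0,0]}'; python3 -c "
from h import *
look();o=env.get_obs();print(tost(np.array(o['tool_pos']),(.5875,.069),YAW),o['force'])"
```

```text
time_s: 7.75
tool_pos: [0.5793, 0.1422, 0.2101]
tool_rot: [179.9, 0.1, 5.8]
force: [1.2, -0.4, -0.0]
grip_width: 0.0006
grasp_force: 0.0
time_s: 8.38
tool_pos: [0.6277, 0.1471, 0.2104]
tool_rot: [180.0, 0.0, 5.8]
force: [0.1, -0.7, 0.1]
grip_width: 0.0003
grasp_force: 0.0
top spokes 11.88045879990333 6 [1 0 0 0 0 0 0 0 0 0 0 0 0 0 0 0 5 0]
 disc 180 1.5 -5.6 highspot deg(0=+x,+=up... ) -75.5 1.57
 needle 37 deg(+ = to -y) -2.237400088648961
 brake pts 342 [-0.119 -0.104  0.151] [-0.059 -0.056  0.275] [-0.09  -0.08   0.219]
side spokes 15.248328408889872 618 [  0   0 138   8   0   3 157   0   0 152   2   0  46 112   0   0   0   0]
 disc 261 2.3 -5.3 highspot deg(0=+x,+=up... ) -67.0 1.78
 needle 36 deg(+ = to -y) -1.514153494860354
 brake pts 600 [-0.118 -0.104  0.15 ] [-0.058 -0.055  0.27 ] [-0.09  -0.074  0.215]
[0.04820271 0.0735775  0.21073465] [ 0.62751218 -0.32521478  0.23728092]
```

```bash
python3 -m creep '{"translation":[[0,0,0.3],[0,0,0.3],[0,0,0.25],[0,0,0.05],[0,0,0]],"turn":[[0,0,0],[0,0,0],[0,0,0],[0,0,0],[0,0,0]],"grip":[0,0,0,0,0]}'; python3 -m creep '{"translation":[[-0.04,0,0],[-0.04,0,0],[-0.04,0,0],[-0.05,0,0],[-0.05,0,0]],"turn":[[0,0,0],[0,0,0],[0,0,0],[0,0,0],[0,0,0]],"grip":[0,0,0,0,0]}';  python3 -m creep '{"translation":[[-0.05,0,0],[-0.05,0,0],[-0.05,0,0],[-0.05,0,0],[-0.05,0,0]],"turn":[[0,0,0],[0,0,0],[0,0,0],[0,0,0],[0,0,0]],"grip":[0,0,0,0,0]}'
```

```text
time_s: 9.1
tool_pos: [0.6288, 0.1472, 0.1388]
tool_rot: [-180.0, -0.0, 5.8]
force: [0.4, 0.7, 0.0]
grip_width: 0.0005
grasp_force: 0.0
time_s: 9.72
tool_pos: [0.6124, 0.1454, 0.1391]
tool_rot: [-180.0, -0.2, 5.8]
force: [5.0, 0.9, 1.7]
grip_width: 0.0006
grasp_force: 2.5
time_s: 10.35
tool_pos: [0.5945, 0.1437, 0.1407]
tool_rot: [-180.0, -0.5, 5.8]
force: [8.8, 0.4, 0.4]
grip_width: 0.0007
grasp_force: 4.7
```

```bash
python3 -m creep '{"translation":[[-0.05,0,0],[-0.05,0,0],[-0.05,0,0],[-0.05,0,0],[-0.05,0,0]],"turn":[[0,0,0],[0,0,0],[0,0,0],[0,0,0],[0,0,0]],"grip":[0,0,0,0,0]}'; python3 -c "
from h import *
look();o=env.get_obs();print(tost(np.array(o['tool_pos']),(.5875,.069),YAW),o['force'])"
```

```text
time_s: 10.98
tool_pos: [0.5762, 0.1418, 0.1407]
tool_rot: [-179.9, -0.7, 5.8]
force: [11.1, 1.6, -0.3]
grip_width: 0.0004
grasp_force: 4.6
top spokes 35.59380013486588 48 [ 0  0  0  0  0  0  0  0  0  0  8  0  0  0 40  0  0  0]
 needle 38 deg(+ = to -y) 7.190866723940848
 brake pts 341 [-0.119 -0.104  0.151] [-0.059 -0.056  0.275] [-0.09 -0.08  0.22]
side spokes -30.807172527314197 463 [ 70   0   0 105  60   0   0 141  11   0   0   0   0   0  63   0   0  13]
 disc 90 6.6 -2.4 highspot deg(0=+x,+=up... ) -19.9 0.77
 needle 11 deg(+ = to -y) 8.37404459047121
 brake pts 602 [-0.118 -0.104  0.15 ] [-0.058 -0.055  0.27 ] [-0.09  -0.074  0.214]
[-0.00541749  0.07353386  0.14037238] [6.95140452 0.73783518 0.32659063]
```

```bash
python3 -m creep '{"translation":[[-0.05,0,0],[-0.05,0,0],[-0.05,0,0],[-0.05,0,0],[-0.05,0,0]],"turn":[[0,0,0],[0,0,0],[0,0,0],[0,0,0],[0,0,0]],"grip":[0,0,0,0,0]}'; python3 -m creep '{"translation":[[-0.05,0,0],[-0.05,0,0],[-0.05,0,0],[0,0,0]],"turn":[[0,0,0],[0,0,0],[0,0,0],[0,0,0]],"grip":[0,0,0,0]}'; python3 -c "
from h import *
look();o=env.get_obs();print(tost(np.array(o['tool_pos']),(.5875,.069),YAW),o['force'])"
```

```text
time_s: 11.7
tool_pos: [0.5552, 0.1397, 0.1408]
tool_rot: [-180.0, -0.5, 5.8]
force: [8.2, 0.7, 1.8]
grip_width: 0.0004
grasp_force: 3.2
time_s: 12.2
tool_pos: [0.5408, 0.1382, 0.1398]
tool_rot: [-180.0, -0.2, 5.8]
force: [3.8, 0.3, 2.0]
grip_width: 0.0008
grasp_force: 2.0
top spokes 2.6000945264573283 136 [ 0  0  0  0  0  0  0  0  0 17  0  1 98  3  0  0 17  0]
 disc 63 5.0 0.7 highspot deg(0=+x,+=up... ) 8.1 1.54
 needle 35 deg(+ = to -y) 10.22855523254627
 brake pts 342 [-0.119 -0.104  0.15 ] [-0.059 -0.056  0.274] [-0.09  -0.079  0.22 ]
side spokes 8.165412156724937 347 [  0   0 130   0   0  46  28   1   0   2   0   0  89   8   0   0  43   0]
 needle 64 deg(+ = to -y) 10.603449592641622
 brake pts 590 [-0.118 -0.107  0.15 ] [-0.058 -0.054  0.27 ] [-0.09  -0.074  0.215]
[-0.0396023   0.07360341  0.13940008] [4.98883127 0.47579152 2.87807524]
```

Spoke at about −64°, and the needle is near its top. I'll back off, lift clear, and check the disc unobstructed.

```bash
python3 -m creep '{"translation":[[0.06,0,0],[0.06,0,-0.1],[0,0,-0.5],[0,0,-0.7],[0,0,-0.7]],"turn":[[0,0,0],[0,0,0],[0,0,0],[0,0,0],[0,0,0]],"grip":[0,0,0,0,0]}'; python3 -m creep '{"translation":[[-0.4,0,-0.3],[-0.4,0,0],[0,0,0],[0,0,0]],"turn":[[0,0,0],[0,0,0],[0,0,0],[0,0,0]],"grip":[0,0,0,0]}'; python3 -c "
from h import *
L=look();o=env.get_obs();print(tost(np.array(o['tool_pos']),(.5875,.069),YAW),o['force'],o['tool_rot'])
f=L['top'][1];save('top3',cv2.resize(f[145:280,160:380],None,fx=3.6,fy=3.6,interpolation=cv2.INTER_CUBIC))
for n in L:
    P=L[n][2];k=P[:,2]>.24;print(n,'knob',P[k].min(0),P[k].max(0)); k=abs(P[:,2]-.2)<.005;print(' bar@.2',P[k].min(0),P[k].max(0))
"
```

```text
time_s: 12.92
tool_pos: [0.5481, 0.1388, 0.2994]
tool_rot: [180.0, 0.2, 5.8]
force: [1.0, 0.4, -0.3]
grip_width: 0.0003
grasp_force: 0.0
time_s: 13.42
tool_pos: [0.4854, 0.1322, 0.3221]
tool_rot: [180.0, 0.1, 5.8]
force: [0.6, -0.5, -1.1]
grip_width: 0.0003
grasp_force: 0.0
top spokes 6.3023824544712665 250 [  0   0  31   0   0  16  39   0   4  41   0   0 100   2   0   0  17   0]
 disc 174 6.2 0.5 highspot deg(0=+x,+=up... ) 4.6 1.78
 needle 35 deg(+ = to -y) 10.450389518250285
 brake pts 344 [-0.119 -0.104  0.15 ] [-0.059 -0.056  0.272] [-0.09  -0.079  0.22 ]
side spokes 7.538437436219164 654 [  0   2 135   0   0  77  84   0   4 143   0   0 156   9   0   0  44   0]
 disc 243 7.1 0.1 highspot deg(0=+x,+=up... ) 1.1 1.52
 needle 74 deg(+ = to -y) 10.881652917401775
 brake pts 545 [-0.118 -0.099  0.15 ] [-0.059 -0.054  0.27 ] [-0.092 -0.072  0.219]
[-0.09491715  0.07324935  0.3218601 ] [-0.30093253 -0.10122075 -0.45901726] [-1.79973033e+02  8.75692895e-02  5.78504323e+00]
top knob [-0.11893934 -0.09442736  0.24277179] [-0.09620391 -0.06483347  0.27203782]Traceback (most recent call last):
  File "<string>", line 6, in <module>
    P=L[n][2];k=P[:,2]>.24;print(n,'knob',P[k].min(0),P[k].max(0)); k=abs(P[:,2]-.2)<.005;print(' bar@.2',P[k].min(0),P[k].max(0))
                                                                                                          ~~~~~~~~^^^
    return umr_minimum(a, axis, None, out, keepdims, initial, where)
ValueError: zero-size array to reduction operation minimum which has no identity
```

View pics/top3.png

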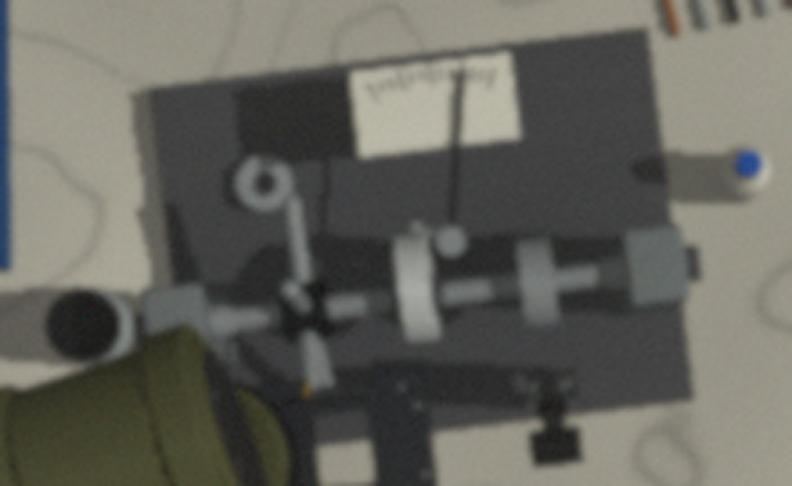

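The disc's high spot is on the plunger: the chord fits give 0 ± 4° and the needle is at about +10.6° on its −y side. Now to the brake: I'll go behind the knob on the robot side.

```bash
python3 -m creep '{"translation":[[-0.148,0.48,0],[-0.148,0.48,0],[-0.148,0.48,0],[-0.148,0.48,0],[0,0,0]],"turn":[[0,0,0],[0,0,0],[0,0,0],[0,0,0],[0,0,0]],"grip":[0,0,0,0,0]}'; python3 -m creep '{"translation":[[0,0,0],[0,0,0.35],[0,0,0.35],[0,0,0.35],[0,0,0]],"turn":[[0,0,0],[0,0,0],[0,0,0],[0,0,0],[0,0,0]],"grip":[0,0,0,0,0]}'; python3 -c "
from h import *
L=look();o=env.get_obs();print(tost(np.array(o['tool_pos']),(.5875,.069),YAW),o['force'],o['tool_rot'])
f=L['side'][1];save('side4',cv2.resize(f[130:380,180:430],None,fx=2.4,fy=2.4,interpolation=cv2.INTER_CUBIC))
"
```

```text
time_s: 14.15
tool_pos: [0.4536, -0.0288, 0.3218]
tool_rot: [-180.0, 0.1, 5.4]
force: [0.6, 0.9, 0.1]
grip_width: 0.0005
grasp_force: 0.0
time_s: 14.78
tool_pos: [0.4526, -0.0235, 0.2366]
tool_rot: [-179.9, 0.3, 6.0]
force: [-0.7, 0.3, 0.6]
grip_width: 0.0005
grasp_force: 0.0
top spokes 7.3369479669807856 299 [ 0  0 40  0  0 35 61  0  4 42  0  0 98  2  0  0 17  0]
 disc 171 5.9 0.1 highspot deg(0=+x,+=up... ) 1.0 1.58
 needle 35 deg(+ = to -y) 10.066591174618235
 brake pts 2094 [-0.16 -0.11  0.15] [-0.059 -0.05   0.653] [-0.124 -0.079  0.59 ]
side spokes 7.667952478188876 655 [  0   1 136   0   0  81  81   0   6 141   0   0 154  12   0   0  43   0]
 disc 250 7.1 0.0 highspot deg(0=+x,+=up... ) 0.1 1.76
 needle 75 deg(+ = to -y) 10.593906719928741
 brake pts 1310 [-0.16  -0.108  0.15 ] [-0.058 -0.05   0.565] [-0.107 -0.063  0.38 ]
[-0.14185244 -0.07921561  0.23924334] [ 0.22339286 -0.32125751 -0.28036365] [-1.79988726e+02 -2.92836170e-02  5.90174755e+00]
```

View pics/side4.png

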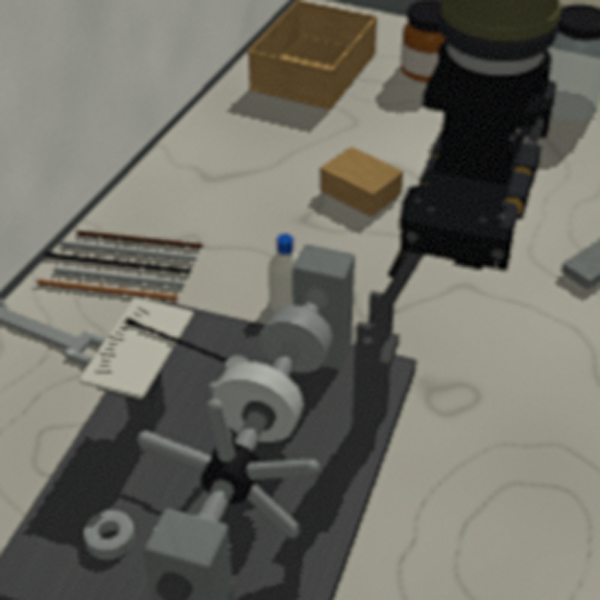

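The gripper stands on the robot side of the brake arm, with the reading unchanged. I'll push slowly towards +x.

```bash
python3 -m creep '{"translation":[[0.04,0,0],[0.04,0,0],[0.04,0,0],[0.04,0,0],[0.04,0,0]],"turn":[[0,0,0],[0,0,0],[0,0,0],[0,0,0],[0,0,0]],"grip":[0,0,0,0,0]}';python3 -m creep '{"translation":[[0.04,0,0],[0.04,0,0],[0.04,0,0],[0.04,0,0],[0.04,0,0]],"turn":[[0,0,0],[0,0,0],[0,0,0],[0,0,0],[0,0,0]],"grip":[0,0,0,0,0]}'
```

```text
time_s: 15.5
tool_pos: [0.4695, -0.0235, 0.2385]
tool_rot: [180.0, 0.0, 5.8]
force: [-2.0, -0.0, 0.3]
grip_width: 0.0009
grasp_force: 0.7
time_s: 16.12
tool_pos: [0.4858, -0.0218, 0.2385]
tool_rot: [180.0, -0.0, 5.8]
force: [-1.2, 0.0, 0.5]
grip_width: 0.0005
grasp_force: 0.4
```

```bash
python3 -m creep '{"translation":[[0.04,0,0],[0.04,0,0],[0.04,0,0],[0.04,0,0],[0.04,0,0]],"turn":[[0,0,0],[0,0,0],[0,0,0],[0,0,0],[0,0,0]],"grip":[0,0,0,0,0]}';python3 -m creep '{"translation":[[0.04,0,0],[0.04,0,0],[0.04,0,0],[0.04,0,0],[0.04,0,0]],"turn":[[0,0,0],[0,0,0],[0,0,0],[0,0,0],[0,0,0]],"grip":[0,0,0,0,0]}'; python3 -c "
from h import *
L=look();o=env.get_obs();print(tost(np.array(o['tool_pos']),(.5875,.069),YAW),o['force'])
S,f,_=L['side']
k=(abs(S[...,1]+.08)<.02)&(S[...,2]>.15)&(S[...,2]<.3)&(f.max(-1)<70)&(S[...,0]>-.12)&(S[...,0]<.1)
q=S[k]
for z in np.arange(.15,.3,.02):
    a=q[abs(q[:,2]-z)<.01]
    if len(a):print(z,len(a),a[:,0].min(),a[:,0].max())
"
```

```text
time_s: 16.75
tool_pos: [0.5017, -0.0202, 0.2385]
tool_rot: [180.0, -0.0, 5.8]
force: [-0.6, -0.1, 0.7]
grip_width: 0.0007
grasp_force: 0.2
time_s: 17.38
tool_pos: [0.5177, -0.0186, 0.2385]
tool_rot: [180.0, -0.0, 5.8]
force: [0.1, -0.1, 0.2]
grip_width: -0.0001
grasp_force: 0.0
top spokes 7.378768980941436 299 [ 1  0 40  0  0 28 67  0  3 41  0  1 98  3  0  0 17  0]
 disc 130 5.8 0.5 highspot deg(0=+x,+=up... ) 5.0 1.66
 needle 35 deg(+ = to -y) 10.40901496789649
 brake pts 3807 [-0.16  -0.11   0.585] [-0.032 -0.05   0.67 ] [-0.101 -0.08   0.65 ]
side spokes 7.57178360508004 656 [  0   4 131   1   0  82  82   0   5 142   0   0 156   9   0   0  44   0]
 disc 256 7.1 0.2 highspot deg(0=+x,+=up... ) 1.9 1.62
 needle 74 deg(+ = to -y) 10.720318299779574
 brake pts 3245 [-0.16 -0.11  0.15] [-0.04  -0.05   0.592] [-0.089 -0.064  0.428]
[-0.07821975 -0.08006476  0.23846681] [-0.29527646  0.30853238 -0.34752765]
0.15 36 -0.08027195459440033 -0.06499205773138218
0.16999999999999998 77 -0.08002732985159715 -0.06299728248322889
0.18999999999999997 45 -0.07144065681679602 -0.05932848877040558
0.20999999999999996 66 -0.06921468717771659 -0.04958399734368544
0.22999999999999995 78 -0.0659707074534529 -0.04872009768703546
0.24999999999999994 11 -0.0826027637329877 -0.05509647693716831
```

It's past upright and contact is lost. I'll back off a little and wait for it to sink.

```bash
for i in 1 2 3; do python3 -m creep '{"translation":[[-0.02,0,0],[0,0,0],[0,0,0],[0,0,0],[0,0,0]],"turn":[[0,0,0],[0,0,0],[0,0,0],[0,0,0],[0,0,0]],"grip":[0,0,0,0,0]}'|head -1; done; python3 -c "
from h import *
L=look()
S,f,_=L['side']
k=(abs(S[...,1]+.08)<.02)&(S[...,2]>.141)&(S[...,2]<.3)&(f.max(-1)<70)&(S[...,0]>-.12)&(S[...,0]<.1)
q=S[k]
for z in np.arange(.15,.3,.02):
    a=q[abs(q[:,2]-z)<.01]
    if len(a):print(z,len(a),a[:,0].min(),a[:,0].max())
"
```

```text
time_s: 18.1
time_s: 18.73
time_s: 19.35
top spokes 7.138238631826448 297 [ 0  0 38  0  0 29 65  0  5 41  0  0 99  2  0  0 17  1]
 disc 145 6.2 0.6 highspot deg(0=+x,+=up... ) 5.5 1.82
 needle 35 deg(+ = to -y) 10.414979272216497
 brake pts 3681 [-0.16 -0.11  0.15] [-0.    -0.05   0.668] [-0.102 -0.08   0.646]
side spokes 7.596071102747571 653 [  0   1 135   0   0  80  81   0   8 140   0   0 154  10   0   0  44   0]
 disc 248 7.2 0.1 highspot deg(0=+x,+=up... ) 0.6 1.65
 needle 74 deg(+ = to -y) 10.65821258022708
 brake pts 3238 [-0.16 -0.11  0.15] [-0.   -0.05  0.59] [-0.091 -0.064  0.424]
0.15 490 -0.08035861534560344 0.050725417750488375
0.16999999999999998 110 -0.0793593983248556 0.0492205978081431
0.24999999999999994 8 -0.09178089216102343 -0.07452112156262951
```

```bash
python3 -m creep '{"translation":[[-0.1,0,-0.3],[-0.2,0,-0.5],[-0.2,0,-0.4],[0,0,0],[0,0,0]],"turn":[[0,0,0],[0,0,0],[0,0,0],[0,0,0],[0,0,0]],"grip":[0,0,0,0,0]}'; python3 -m creep '{"translation":[[0,0,0],[0,0,0],[0,0,0],[0,0,0],[0,0,0]],"turn":[[0,0,0],[0,0,0],[0,0,0],[0,0,0],[0,0,0]],"grip":[0,0,0,0,0]}'; python3 -c "
from h import *
L=look()
S,f,_=L['side']
save('side5',cv2.resize(f[180:430,180:430],None,fx=2.4,fy=2.4,interpolation=cv2.INTER_CUBIC))
P=S.reshape(-1,3);k=(abs(P[:,1]+.08)<.006)&(P[:,2]>.14)&(P[:,2]<.2)&(P[:,0]>-.06)&(P[:,0]<.02);print('bar slope deg',np.degrees(np.arctan(np.polyfit(P[k,0],P[k,2],1)[0])),P[k,2].mean())
"
```

```text
time_s: 20.08
tool_pos: [0.4728, -0.0231, 0.3338]
tool_rot: [180.0, 0.0, 5.8]
force: [0.4, -0.2, -0.3]
grip_width: 0.0005
grasp_force: 0.0
time_s: 20.7
tool_pos: [0.4729, -0.0231, 0.3345]
tool_rot: [180.0, 0.0, 5.8]
force: [-0.0, -0.7, 0.1]
grip_width: 0.0008
grasp_force: 0.0
top spokes 7.214238697833028 301 [ 1  0 39  1  0 40 58  0  5 40  0  1 97  3  0  0 16  0]
 disc 174 6.1 0.2 highspot deg(0=+x,+=up... ) 1.8 1.78
 needle 35 deg(+ = to -y) 10.637455866004924
 brake pts 3425 [-0.16  -0.11   0.152] [-0.   -0.05  0.75] [-0.116 -0.079  0.696]
side spokes 7.502454760593149 654 [  0   1 136   0   0  74  86   0   7 141   0   0 155  10   0   0  44   0]
 disc 249 7.1 0.3 highspot deg(0=+x,+=up... ) 2.4 1.65
 needle 75 deg(+ = to -y) 10.614182910957927
 brake pts 3750 [-0.16 -0.11  0.15] [-0.    -0.05   0.644] [-0.124 -0.063  0.505]
bar slope deg -0.43028702507551075 0.15603159809218117
```

View pics/side5.png

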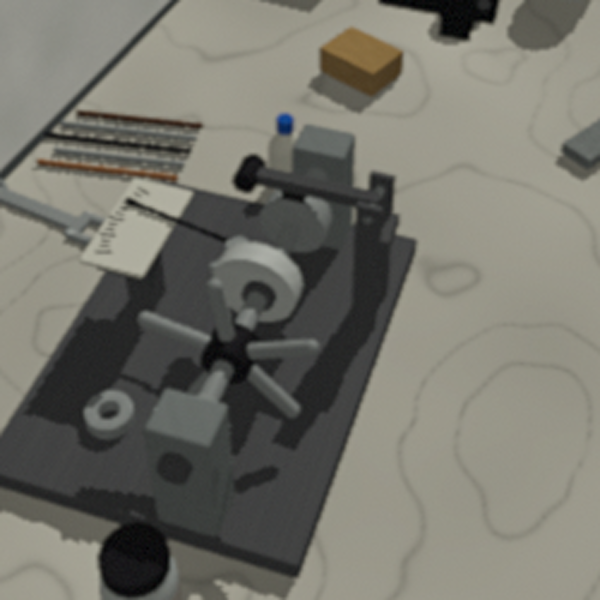

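The brake arm lies level on the drum, from the knob at (248,172) to the pivot at (378,195). The reading is unchanged and the robot is clear, so I'm handing it in.

```bash
python3 -c "
from cell import env
print(env.sign_off())"
```

```text
the job is handed in; nothing more can be done
None
```

The job is handed in: by the camera fits the disc's high spot is within about 5° of the plunger, the brake arm lies level on the drum with the reading unchanged, and the robot is clear of everything; the sign-off gave no verdict.

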